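Set the reading stand steeper, lock it and lean the notebook on it

TASK

Bring the reading stand's backrest to its steep setting: pull the spring pin up and turn its head so that it rests in the notch and stays out by itself, slide the backrest forward (toward the front lip) until it meets its stop, then turn the pin back so that it drops fully home and locks the backrest there. Then take the notebook out of its upright holder and gently lean it on the stand, its long lower edge on the base just behind the front lip, facing squarely and about in line with the backrest, leaning back against it. Leave the mug, the pen pot and the multimeter where they stand.

Things in the scene. Friction and masses are not known exactly. Their poses are not given: they have to be found in the camera images.
- stand: Reading stand, fixed: flat aluminium base 240 mm (its x) by 230 mm (its y), 12 mm thick. Origin: centre of the underside; x points from the front lip to the rear (away from the robot), z up. Front lip: bar 165 mm long (y -50 to +115 mm), 10 mm thick, inner (rear) face at x = -100 mm, top 28 mm above the desk.
- lip_mid (a point): Point on top of the base (12 mm above the desk) at the inner face of the front lip, in line with the backrest's middle (stand x = -100 mm, y = +35 mm). Axes as the stand's.
- pin_pull (a joint): Height of the spring pin in m: 0 = fully down, locked in a hole; 0.011 = its tip rides on the bar between holes (not locked); 0.014 = at rest in the notch, tip clear of the bar; 0.016 or more = free to turn; 0.020 = upper end. The spring pushes it down with 3 N at 0 and 7 N at 0.020.
- pin_turn (a joint): Turn of the pin's head in rad, counter-clockwise from above. 0 = as found: the cross pin is over the deep slots, the pin can go down. 1.05 = over the rest notches, 2 mm deep. It turns only while pulled up 16 mm or more; a wall stops it just past the notch, and it cannot turn below 0. Let down over the notch, it stays out.
- pin_grip (a point): Grip point of the pin's head, a black wing 60 mm long, 12 mm thick, 24 mm tall on the pin's upright axis. The point is on the axis, 8 mm below the wing's top (88 mm above the desk with the pin down; rises with it). x runs along the wing: pinch across y. At turn 0 the wing lies along the stand's x. 10 mm of free height below the wing.
- backrest (a joint): Backrest slid forward, toward the lip, in m. About 0 = as found (pin in the first hole, 1 mm of play). Steep setting: the stop lug on the index bar meets the rear of the pin housing, at 0.040 to 0.056, set differently on each stand; the second hole is under the pin only within about 1.3 mm of that stop. 2 N of friction; stays where left.
- backrest_top (a point): Middle of the top edge of the backrest, an upright dark steel plate 90 mm wide (y), 10 mm thick (x), top 88 mm above the desk, on a foot that slides along the stand's x. Axes as the stand's. As found its front face is 88 mm behind the lip's inner face. It can be pinched across x from above; the middle 40 mm of its rear is free of struts.
- holder: Dark steel upright holder, fixed: foot 90 x 130 x 6 mm, two upright walls 110 mm long (its y), 51 mm high, with a slot 15 mm wide between them, open at the ends. Origin: centre of the underside; y along the slot, z up.
- notebook: Spiral notebook, 148 mm (its x) by 103 mm (its y) and 11 mm thick (its z), 0.12 kg, standing upright in the holder's slot on its long edge, spiral (5 mm proud) up. Its y axis points up, x lies along the slot, z is the normal of the cover that faces the robot. Origin: on the back cover, 54 mm above the lower edge, mid-length.
- notebook_foot (a point): Middle of the notebook's lower long edge, mid-thickness. Axes as the notebook's.
- notebook_top (a point): Middle of the notebook's upper long edge (without the spiral), mid-thickness, 103 mm from the lower edge. Axes as the notebook's.
- mug: Orange mug, 101 mm tall, on the right: leave alone.
- pen_pot: Dark pen pot with pens, 171 mm tall, back left: leave alone.
- meter: Multimeter in a red holster, 199 x 94 x 64 mm, back right: leave alone.
- collar: Notched steel collar, radius 17 mm, on top of the dark pin housing (44 x 54 mm) at stand x = -20 mm, y = -85 mm. Origin on the pin's axis 40 mm above the desk; axes as the stand's. It reaches 62 mm above the desk. Per side: deep slot at 0, land, shallow rest notch at 1.05 rad, wall.
- laptop: Laptop, 238 x 345 x 24 mm, lying on a stack of two instruments 0.27 m high at the right end of the desk (they reach from about 170 mm in front of its centre to 230 mm behind, and sideways about as far toward the middle as it does). Origin: centre of its underside. Only an obstacle: pass it clear.

How it is judged:
By the outcome, as a careful person would: the job done as asked, in the order asked, and still so for the second after the job is handed in, with the robot touching nothing.
It also fails if it takes over 72 s, if anything falls off the work surface, if the arm or the gripper's body presses on something with over 40 N, if the wrist force passes 120 N, or if a joint passes its speed limit or range.

ROBOT

A 6-joint arm with a two-finger parallel gripper is mounted at the origin on a cart in front of the work surface, level with it; the furniture and walls round the work are solid. World frame = base frame: x ahead of the robot, y to its left, z up, the work surface at z = 0. Lengths are in mm, angles in rad, forces in N, time in s.
With the tool pointing down it reaches from about 325 to 775 mm from the base axis. Payload 5.5 kg.
Tool frame: the origin (TCP) lies on the centre line of the jaws, within the pads' length; the fingertips stand 25 mm ahead of it and the grasp point (between the pads) lies 6 mm ahead of it; z points along the fingers, y is the line along which they close (so a half turn about z gives the same grasp; the last joint's range is limited). The gripper opens to 88 mm and grips with 3 to 60 N. Pads are 20 mm wide; open, the fingers measure 115 mm over their backs; the gripper's body (75 mm by 178 mm) begins 61 mm behind the grasp point.
Start: joints at [1.088, 0.091, 1.231, -0, 1.82, -0.057], TCP at [247.836, 546.438, 247.631] pointing down, gripper open.
Joint ranges: [-2.87, 2.87], [-0.86, 2.18], [0.17, 2.46], [-1.51, 4.65], [0.06, 2.69], [-2.65, 2.65]. Speed limits (rad/s): [2.57, 2.57, 3.01, 3.14, 3.14, 3.14].

INTERFACE

Orientations are given as a unit quaternion [w, x, y, z].
In Python, from plant import get_state, read_camera, calibration, sign_off, spot_in, trace gives the robot as it stands.
- The arm moves only by the tool apply_moves, never from a script. Its argument "increments" is a list of rows, each an object with "turn": the turn, a rotation vector about the tool's x, y, z in rad, a list of three; "offset": the shift along the tool's x, y, z in mm, a list of three; "fingers": the finger opening in mm, from 0 to 87.8. A call has 1 to 12 rows; each row is the pose to reach, as a shift and turn from the pose commanded when the call began, along the tool's axes at that moment; what a row does not reach only later rows make up. A row lasts 1/8 s, in which the tool goes at most 62.5 mm and 10.7 degrees, less where a joint would pass 70% of its speed; a pose out of reach is approached as far as the arm can. A call with a gripper value outside its range is refused whole. The fingers move at their own pace and stop on an object; "force" is the grip in N (left out, the last holds). Time passes only in rows, so rows that repeat a pose let the fingers close. It gives the time, the measured TCP pose, the force, the opening and the grip force at its end, in the units of the state.
- get_state(): the state, without advancing time (a new reading comes with each control period).
- read_camera(name): name is "side" or "top"; returns the picture (384x512x3 uint8, red, green, blue); there is no depth.
- calibration(name): a dict with "fx", "fy", "cx", "cy" (pixels), "extrinsics" (4x4, takes a point from camera to world coordinates). Camera axes: x right, y up, looking along -z (the intrinsics and any distortion apply to the point x, -y, -z); pixel columns grow to the right and rows downward; lengths in mm; the calibration is good to about 2 mm. A picture is of the moment at which its call begins. calibration takes no time and is no camera call.
- sign_off(): hands the job in; it is judged then, once.
Trained networks look in the newest picture that a camera, given by its name, has taken for a name from the list of things; names that differ only in an ending like _2 or _b are one class to them, and where a whole thing is asked for, a point or a joint stands for the part that bears it (a point fixed in the world has none). Each returns a list of dicts, best first, with "confidence" (0 to 1); they miss things now and then, are a little off and sometimes report something else, mostly with a low value. They report only what shows in the picture. A call takes as long as a camera call.
- spot_in(camera, target): "box" ([left, top, right, bottom] as shares, 0 to 1, of the picture: columns of its width, rows of its height, round what is visible of it).
- trace(camera, target): "pixels" (384x512 bool, what is visible of it) and "box" ([left, top, right, bottom] as shares, 0 to 1, of the picture: columns of its width, rows of its height, round what is visible of it).
The state is a dict: "t": time; "joints": joint angles; "dq": joint speeds; "joint_efforts": joint torques, N m; "eef_pos": TCP position; "tcp_rot": TCP orientation; "force": force on the tool from outside, world axes, zero at the start; "moment": the same for the moment, N m; "width": finger opening in mm; "grasp_force": force on a finger pad.
Only numpy, scipy, OpenCV 4.12 (cv2) and the standard library are available. Lean on these libraries where they do the work, as an engineer would, in place of code of your own. Each camera call takes 0.05 s, during which the arm holds its last target. There are 200 camera calls.

## Working session

There is one attempt and no reset: what is moved stays moved. The work goes in short steps, Python scripts to look and compute and a tool call to move; the robot and the scene stay as the last step left them, time stands still between calls to the robot, and variables do not carry over. Pictures are saved under pics/ and viewed, at most 13 in all, crops included, and the job is handed in when it is done.

Besides the shell and the picture viewer there is one more tool, called after ">>>" as name(argument=value, ...) on one line, values as JSON. apply_moves: Moves the arm, as the interface text tells. Its arguments: {"type":"object","properties":{"increments":{"type":"array"},"force":{"type":"number"}},"required":["increments"]}

```bash
ls; mkdir -p pics
python3 - <<'E'
from plant import *
import cv2,numpy as np
print(get_state())
for c in("side","top"):
    im=read_camera(c); cv2.imwrite(f"pics/{c}0.png",cv2.resize(im[:,:,::-1],(800,600)))
    k=calibration(c); print(c,{a:(np.round(b,4).tolist() if a=='extrinsics' else b) for a,b in k.items()})
    for t in("stand","pin_grip","backrest_top","holder","notebook","collar"):
        for r in spot_in(c,t)[:2]: print(t,round(r['confidence'],2),np.round(np.array(r['box'])*[512,384,512,384],1))
E
```

```text
pics
{'t': 0.0, 'joints': array([ 1.08830177e+00,  9.18518493e-02,  1.23185184e+00,  1.65532813e-05,
        1.81980350e+00, -5.66960102e-02]), 'dq': array([ 1.09600487e-03, -6.14149504e-04, -1.79633634e-03,  9.35233412e-05,
        1.13134131e-03, -1.22800443e-03]), 'joint_efforts': array([ 1.16757215e-03, -4.46452081e+01, -4.06448901e+01,  6.96839578e-02,
        2.94202601e-02, -1.73817616e-04]), 'eef_pos': array([247.71071228, 546.2124235 , 246.53026049]), 'tcp_rot': array([-2.62693690e-04,  2.11292515e-01,  9.77422404e-01, -9.20553805e-04]), 'force': array([ 0.06063972, -0.90384347,  0.23079395]), 'moment': array([-0.03281154, -0.00403558,  0.01351573]), 'grasp_force': 0.0, 'width': 87.5531452489359}
side {'fx': 469.53784269493934, 'fy': 469.53784269493934, 'cx': 260.9103287780041, 'cy': 192.10725918546402, 'extrinsics': [[0.4792, 0.5383, -0.6933, -607.2001], [-0.8777, 0.2953, -0.3773, -736.5652], [0.0016, 0.7893, 0.614, 1232.4283], [0.0, 0.0, 0.0, 1.0]]}
stand 0.82 [217.3 200.  296.6 253.5]
pin_grip 0.64 [240.5 200.5 290.2 240.9]
pin_grip 0.53 [266.4 216.8 279.5 228.7]
backrest_top 0.6 [237.9 200.3 292.7 243.6]
holder 0.88 [144.9 202.2 184.6 221. ]
holder 0.36 [192.6 157.3 210.  189.2]
notebook 0.85 [143.4 186.  182.1 214.8]
notebook 0.53 [267.4 225.4 277.8 231.5]
collar 0.47 [268.6 225.4 274.7 231.1]
top {'fx': 469.72122844340794, 'fy': 469.72122844340794, 'cx': 259.6066309716912, 'cy': 188.61908147302506, 'extrinsics': [[0.029, 0.9929, -0.1155, 372.1297], [-0.9995, 0.0306, 0.0118, -81.8384], [0.0152, 0.1151, 0.9932, 1957.2836], [0.0, 0.0, 0.0, 1.0]]}
stand 0.69 [215.9 157.5 285.1 226.7]
pin_grip 0.71 [302.  198.  323.5 225. ]
pin_grip 0.58 [266.4 192.1 274.2 204.1]
backrest_top 0.72 [232.4 163.6 275.8 192. ]
backrest_top 0.5 [220.8 155.3 285.1 224.8]
holder 0.71 [145.7 198.3 179.8 226.6]
holder 0.27 [143.  211.2 178.6 216.3]
notebook 0.68 [217.1 156.8 284.9 218.9]
notebook 0.51 [140.6 206.2 176.4 216.4]
```

```bash
cat > h.py <<'E'
from plant import *
import cv2,numpy as np
from scipy.spatial.transform import Rotation as R
def proj(c,P):
    k=calibration(c);E=np.array(k['extrinsics']);p=(np.atleast_2d(P)-E[:3,3])@E[:3,:3]
    return np.c_[k['cx']+k['fx']*p[:,0]/-p[:,2],k['cy']-k['fy']*p[:,1]/-p[:,2]]
def back(c,uv,z):
    k=calibration(c);E=np.array(k['extrinsics']);uv=np.atleast_2d(uv).astype(float)
    d=np.c_[(uv[:,0]-k['cx'])/k['fx'],-(uv[:,1]-k['cy'])/k['fy'],-np.ones(len(uv))]@E[:3,:3].T
    return E[:3,3]+d*((z-E[2,3])/d[:,2])[:,None]
def crop(c,box,name,s):
    l,t,r,b=box;im=read_camera(c)[t:b,l:r,::-1];cv2.imwrite(f"pics/{name}.png",cv2.resize(im,None,fx=s,fy=s,interpolation=cv2.INTER_CUBIC))
E
python3 - <<'E'
from h import *
crop('top',(135,140,335,240),'t1',4); crop('side',(135,150,305,270),'s1',4.7)
for t,z in(("stand",12),("holder",6),("notebook",103),("backrest_top",88)):
    r=trace('top',t)
    if r:
        m=r[0]['pixels'].astype(np.uint8);q=cv2.boxPoints(cv2.minAreaRect(np.argwhere(m)[:,::-1].astype(np.float32)))
        print(t,r[0]['confidence'],m.sum(),q.round(1).tolist(),back('top',q,z)[:,:2].round().tolist())
E
```

```text
stand 0.92 3236 [[217.10000610351562, 211.5], [229.8000030517578, 154.1999969482422], [285.29998779296875, 166.5], [272.6000061035156, 223.8000030517578]] [[498.0, 68.0], [740.0, 24.0], [695.0, -210.0], [454.0, -163.0]]
holder 0.59 503 [[146.0, 204.6999969482422], [177.0, 200.6999969482422], [179.8000030517578, 221.8000030517578], [148.8000030517578, 225.8000030517578]] [[517.0, 364.0], [538.0, 237.0], [451.0, 221.0], [430.0, 348.0]]
notebook 0.71 393 [[157.6999969482422, 152.3000030517578], [178.39999389648438, 146.6999969482422], [184.39999389648438, 169.0], [163.8000030517578, 174.60000610351562]] [[721.0, 307.0], [747.0, 226.0], [657.0, 198.0], [632.0, 279.0]]
backrest_top 0.9 708 [[230.89999389648438, 187.89999389648438], [237.0, 161.1999969482422], [280.29998779296875, 171.0], [274.20001220703125, 197.8000030517578]] [[589.0, 11.0], [698.0, -9.0], [663.0, -185.0], [554.0, -163.0]]
```

View pics/t1.png

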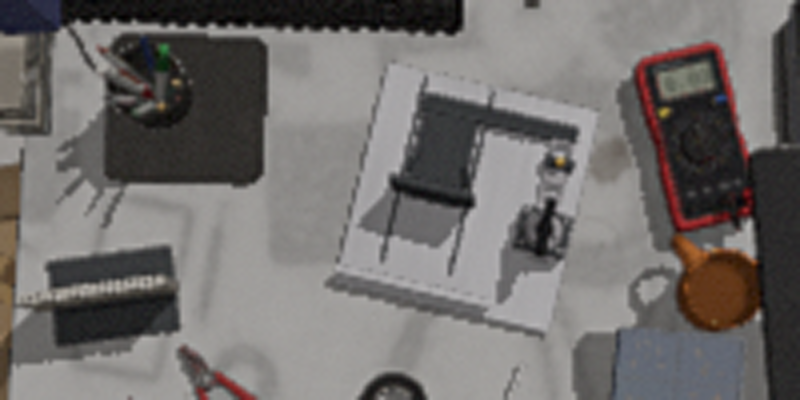

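View pics/s1.png

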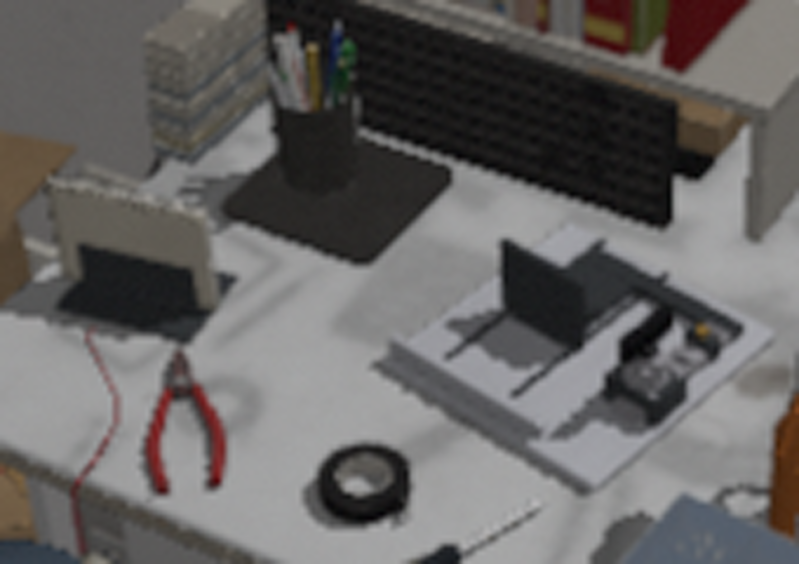

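```bash
cat > fit.py <<'E'
from h import *
from scipy.optimize import minimize
def box(x0,x1,y0,y1,z0,z1): return np.array([(x,y,z) for x in(x0,x1) for y in(y0,y1) for z in(z0,z1)],float)
def pose(P,x,y,a): 
    c,s=np.cos(a),np.sin(a);return np.c_[x+c*P[:,0]-s*P[:,1],y+s*P[:,0]+c*P[:,1],P[:,2]]
S=8
def hullmask(c,P):
    h=cv2.convexHull(((proj(c,P)+.5)*S).astype(np.float32)).astype(np.int32)
    m=np.zeros((384*S//2,512*S//2),np.uint8);cv2.fillConvexPoly(m,(h//2),1);return m
def obs(c,names,near,r=45):
    m=np.zeros((384,512),np.uint8);u=proj(c,[near])[0]
    for n in names:
        for t in trace(c,n):
            yy,xx=np.nonzero(t['pixels'])
            if np.hypot(xx.mean()-u[0],yy.mean()-u[1])<r and t['confidence']>.4: m|=t['pixels'].astype(np.uint8);print(c,n,round(t['confidence'],2),len(xx));break
    p=np.argwhere(m)[:,::-1];h=cv2.convexHull(np.vstack([p+d for d in([0,0],[1,0],[0,1],[1,1])]).astype(np.int32))
    o=np.zeros((384*S//2,512*S//2),np.uint8);cv2.fillConvexPoly(o,h*(S//2),1);return o
def fit(model,O,x0,step):
    f=lambda v:sum((hullmask(c,model(v))!=o).sum()/max(1,o.sum()) for c,o in O.items())
    sx=[x0]+[np.array(x0)+np.eye(len(x0))[i]*step[i] for i in range(len(x0))]
    r=minimize(f,x0,method='Nelder-Mead',options=dict(initial_simplex=sx,xatol=.01,fatol=1e-4,maxiter=250));return r.x,r.fun
E
cat > m1.py <<'E'
from fit import *
st=lambda v:pose(np.vstack([box(-120+0,120,-115,115,0,12),box(-110,-100,-50,115,0,28),box(-12,-2,-10,80,0,88)]),*v)
hn=lambda v:pose(np.vstack([box(-45,45,-65,65,0,6),box(-5.5,5.5,-74+v[3],74+v[3],6,109)]),*v[:3])
for c in("top","side"): read_camera(c)
for cams in(("top","side"),("top",),("side",)):
    print(cams,'stand',fit(st,{c:obs(c,["stand"],[600,-75,20]) for c in cams},[600,-75,-.19],[15,15,.08]))
    print('hold',fit(hn,{c:obs(c,["holder","notebook"],[484,292,50],25) for c in cams},[484,292,-.17,0],[15,15,.08,6]))
E
python3 m1.py
```

```text
top stand 0.66 3154
side stand 0.89 2583
('top', 'side') stand (array([ 5.93966015e+02, -7.25795655e+01, -1.92787269e-01]), np.float64(0.07204261505854433))
top holder 0.88 450
top notebook 0.68 84
side holder 0.62 368
side notebook 0.63 530
hold (array([ 4.81473354e+02,  2.98457839e+02,  1.45973939e-01, -6.81300102e+00]), np.float64(0.2293258454384095))
top stand 0.66 3154
('top',) stand (array([ 5.95624658e+02, -7.19413299e+01, -1.95894740e-01]), np.float64(0.03780632746618371))
top holder 0.88 450
top notebook 0.68 84
hold (array([4.83922284e+02, 2.86180989e+02, 1.49646002e-01, 8.25062836e+00]), np.float64(0.11107402153050154))
side stand 0.89 2583
('side',) stand (array([ 5.91713032e+02, -7.29737285e+01, -1.97475867e-01]), np.float64(0.027264478721756257))
side holder 0.62 368
side notebook 0.63 530
hold (array([4.80272802e+02, 2.96121293e+02, 1.13485726e-01, 1.17316953e+00]), np.float64(0.0951682853826889))
```

```bash
cat > mv.py <<'E'
from h import *
def go(p,yaw,s=None,tilt=None):
    """tool-frame offset and turn to reach TCP p, pointing down, tool-y at world angle yaw"""
    s=s or get_state();w=s['tcp_rot'];Rc=R.from_quat([w[1],w[2],w[3],w[0]])
    y=np.array([np.cos(yaw),np.sin(yaw),0]);z=np.array([0,0,-1.]);Rt=R.from_matrix(np.c_[np.cross(y,z),y,z])
    if tilt is not None: Rt=R.from_rotvec(tilt)*Rt
    print('offset',Rc.inv().apply(np.array(p)-s['eef_pos']).round(1).tolist(),'turn',(Rc.inv()*Rt).as_rotvec().round(3).tolist(),'yaw now',np.arctan2(*Rc.apply([0,1,0])[1::-1]).round(3),'pos',s['eef_pos'].round(1))
E
python3 - <<'E'
from mv import *
from fit import pose
S=(593.7,-72.5,-.194)
pin=pose(np.array([[-20,-85,84.]]),*S);print(pin,proj('top',pin),proj('side',pin))
print(back('top',[[270.3,198.1]],84))
br=pose(np.array([[-7,35,88.]]),*S);print('br',br)
im=read_camera('top')
for c in('top','side'):
    u=proj(c,pin)[0].astype(int)
    g=read_camera(c)[u[1]-16:u[1]+16,u[0]-20:u[0]+20,::-1].copy()
    g=cv2.resize(g,None,fx=10,fy=10,interpolation=cv2.INTER_CUBIC)
    for a in(-30,0,30):
        q=(proj(c,pose(np.array([[-20+a,-85,96. if c=='top' else 96]]),*S))[0]-(u-[20,16])+.5)*10
        cv2.circle(g,tuple(q.astype(int)),3,(0,0,255),-1)
    cv2.imwrite(f'pics/w_{c}.png',g)
cv2.imwrite('pics/w.png',np.hstack([cv2.imread('pics/w_top.png'),cv2.imread('pics/w_side.png')]))
go([558,-152,180],-1.765); go([500,150,260],-.3)
E
```

```text
[[ 557.68842289 -152.04977256   84.        ]] [[271.34744999 196.9723704 ]] [[272.62883565 221.02751145]]
[[ 553.02213763 -147.97105612   84.        ]]
br [[593.57880205 -36.80706917  88.        ]]
offset [-571.0, -508.0, 67.6] turn [0.0, -0.0, 2.91] yaw now 1.145 pos [247.8 546.5 247.6]
offset [-393.4, -256.9, -12.4] turn [0.0, -0.0, 1.445] yaw now 1.145 pos [247.8 546.5 247.6]
```

View pics/w.png

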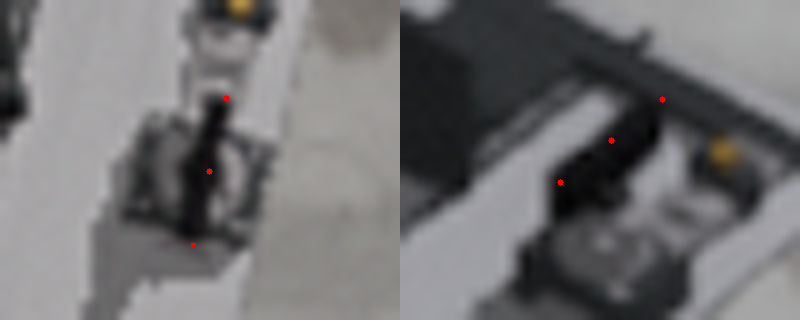

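>>> apply_moves(increments=[{"offset": [-120,-70,-12],"turn": [0,0,0.18],"fingers": 87},{"offset": [-240,-140,-12],"turn": [0,0,0.36],"fingers": 70},{"offset": [-300,-200,-12],"turn": [0,0,0.54],"fingers": 60},{"offset": [-350,-230,-12],"turn": [0,0,0.72],"fingers": 50},{"offset": [-393,-257,-12],"turn": [0,0,0.9],"fingers": 50},{"offset": [-430,-310,-12],"turn": [0,0,1.08],"fingers": 50},{"offset": [-470,-360,-5],"turn": [0,0,1.26],"fingers": 50},{"offset": [-500,-410,0],"turn": [0,0,1.44],"fingers": 50},{"offset": [-540,-460,20],"turn": [0,0,1.62],"fingers": 50},{"offset": [-571,-508,40],"turn": [0,0,1.8],"fingers": 50},{"offset": [-571,-508,60],"turn": [0,0,1.98],"fingers": 50},{"offset": [-571,-508,68],"turn": [0,0,2.16],"fingers": 50}])

```text
t: 3.35
eef_pos: [550.6, -123.9, 192.6]
tcp_rot: [0.0, 0.962, 0.271, 0.001]
force: [-0.2, 0.3, 0.8]
width: 50.0
grasp_force: 0.0
```

Run:
```python
from mv import *
go([558.5,-150.5,94],-1.765);go([558.5,-150.5,150],-1.765);print(get_state()['joints'].round(2))
```

```text
offset [-7.3, 26.7, 98.6] turn [0.001, -0.002, 0.744] yaw now -1.021 pos [ 550.6 -123.9  192.6]
offset [-7.2, 26.7, 42.6] turn [0.001, -0.002, 0.744] yaw now -1.021 pos [ 550.6 -123.9  192.6]
[-0.28 -0.01  1.43  0.    1.72  0.74]
```

>>> apply_moves(increments=[{"offset": [-2,8,15],"turn": [0,0,0.18],"fingers": 50},{"offset": [-4,15,30],"turn": [0,0,0.36],"fingers": 50},{"offset": [-7,22,40],"turn": [0,0,0.55],"fingers": 50},{"offset": [-7,27,43],"turn": [0,0,0.744],"fingers": 50},{"offset": [-7,27,43],"turn": [0,0,0.744],"fingers": 50}])

```text
t: 3.98
eef_pos: [558.3, -148.6, 149.0]
tcp_rot: [-0.0, 0.996, -0.094, -0.0]
force: [-0.7, 0.1, 0.5]
width: 49.7
grasp_force: 0.0
```

Run:
```python
from mv import *
go([558.5,-150.5,94],-1.765);print(get_state()['force'])
crop('top',(230,150,310,210),'t2',5); crop('side',(230,180,310,240),'s2',5)
cv2.imwrite('pics/ts2.png',np.hstack([cv2.imread('pics/t2.png'),cv2.imread('pics/s2.png')]))
```

```text
offset [0.6, 1.8, 55.0] turn [-0.0, 0.001, 0.007] yaw now -1.758 pos [ 558.3 -148.6  149. ]
[-0.70303823  0.081377    0.50986143]
```

View pics/ts2.png

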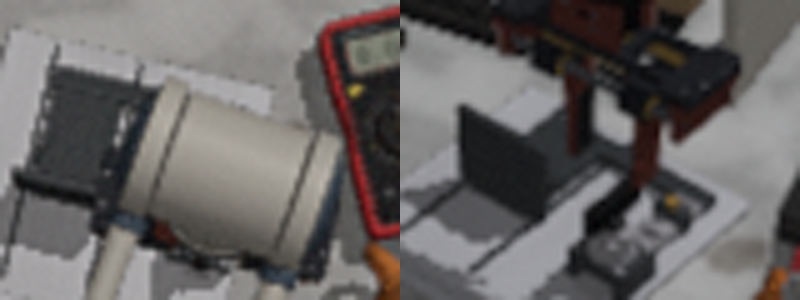

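>>> apply_moves(increments=[{"offset": [0.6,1.8,20],"turn": [0,0,0.007],"fingers": 50},{"offset": [0.6,1.8,40],"turn": [0,0,0.007],"fingers": 50},{"offset": [0.6,1.8,55],"turn": [0,0,0.007],"fingers": 50},{"offset": [0.6,1.8,55],"turn": [0,0,0.007],"fingers": 30},{"offset": [0.6,1.8,55],"turn": [0,0,0.007],"fingers": 18},{"offset": [0.6,1.8,55],"turn": [0,0,0.007],"fingers": 8},{"offset": [0.6,1.8,55],"turn": [0,0,0.007],"fingers": 8},{"offset": [0.6,1.8,55],"turn": [0,0,0.007],"fingers": 8}], force=30)

```text
t: 5.08
eef_pos: [559.3, -149.4, 95.3]
tcp_rot: [-0.001, 0.995, -0.097, 0.001]
force: [1.0, 5.8, 3.0]
width: 11.8
grasp_force: 30.0
```

>>> apply_moves(increments=[{"offset": [0,-1.2,-5],"turn": [0,0,0],"fingers": 8},{"offset": [0,-1.2,-10],"turn": [0,0,0],"fingers": 8},{"offset": [0,-1.2,-15],"turn": [0,0,0],"fingers": 8},{"offset": [0,-1.2,-18.5],"turn": [0,0,0],"fingers": 8},{"offset": [0,-1.2,-18.5],"turn": [0,0,0],"fingers": 8}], force=40)

```text
t: 5.7
eef_pos: [559.1, -149.1, 112.9]
tcp_rot: [-0.0, 0.995, -0.097, 0.0]
force: [5.9, 0.7, -7.9]
width: 12.1
grasp_force: 40.0
```

>>> apply_moves(increments=[{"offset": [0.8,0,-0.5],"turn": [0,0,-0.17],"fingers": 8},{"offset": [0.8,0,-0.5],"turn": [0,0,-0.34],"fingers": 8},{"offset": [0.8,0,-0.5],"turn": [0,0,-0.51],"fingers": 8},{"offset": [0.8,0,-0.5],"turn": [0,0,-0.68],"fingers": 8},{"offset": [0.8,0,-0.5],"turn": [0,0,-0.85],"fingers": 8},{"offset": [0.8,0,-0.5],"turn": [0,0,-1.0],"fingers": 8},{"offset": [0.8,0,-0.5],"turn": [0,0,-1.06],"fingers": 8},{"offset": [0.8,0,-0.5],"turn": [0,0,-1.06],"fingers": 8}])

```text
t: 6.7
eef_pos: [559.3, -148.7, 112.6]
tcp_rot: [-0.001, 0.908, 0.419, -0.0]
force: [2.6, 3.8, -7.7]
width: 11.8
grasp_force: 40.0
```

Run:
```python
from mv import *
go([559.4,-149.8,109],-1.765+1.05);print(get_state()['force'],get_state()['moment'])
```

```text
offset [-0.8, 0.8, 3.6] turn [-0.002, -0.0, 0.009] yaw now -0.706 pos [ 559.3 -148.7  112.6]
[ 2.56194418  3.79268876 -7.65659891] [ 0.67221992 -0.73889946 -0.02163955]
```

>>> apply_moves(increments=[{"offset": [0,0,2.5],"turn": [0,0,0],"fingers": 8},{"offset": [0,0,5],"turn": [0,0,0],"fingers": 8},{"offset": [0,0,5],"turn": [0,0,0],"fingers": 8}])

```text
t: 7.08
eef_pos: [559.4, -148.7, 109.2]
tcp_rot: [-0.001, 0.908, 0.419, -0.0]
force: [-0.7, 5.3, -2.1]
width: 11.8
grasp_force: 40.0
```

>>> apply_moves(increments=[{"offset": [0,0,3.4],"turn": [0,0,0],"fingers": 30},{"offset": [0,0,3.4],"turn": [0,0,0],"fingers": 50},{"offset": [0,0,3.4],"turn": [0,0,0],"fingers": 50},{"offset": [0,0,-20],"turn": [0,0,0],"fingers": 50},{"offset": [0,0,-45],"turn": [0,0,0],"fingers": 40},{"offset": [0,0,-45],"turn": [0,0,0],"fingers": 40}])

```text
t: 7.82
eef_pos: [560.8, -150.0, 156.2]
tcp_rot: [0.002, 0.908, 0.419, 0.002]
force: [0.6, 0.2, -0.8]
width: 40.0
grasp_force: 0.0
```

Run:
```python
from mv import *
go([595,-34.5,140],-.194);print(get_state()['force'],get_state()['moment'])
```

```text
offset [110.0, -49.0, 16.1] turn [0.005, -0.0, -0.512] yaw now -0.706 pos [ 560.8 -150.   156.2]
[ 0.57940109  0.21980369 -0.8046795 ] [-0.07897757  0.11734279 -0.01982136]
```

>>> apply_moves(increments=[{"offset": [30,-13,0],"turn": [0,0,-0.17],"fingers": 40},{"offset": [70,-32,8],"turn": [0,0,-0.34],"fingers": 40},{"offset": [110,-49,16],"turn": [0,0,-0.512],"fingers": 40},{"offset": [110,-49,16],"turn": [0,0,-0.512],"fingers": 40},{"offset": [110,-49,16],"turn": [0,0,-0.512],"fingers": 40}])

```text
t: 8.45
eef_pos: [593.4, -34.3, 136.5]
tcp_rot: [-0.0, 0.773, 0.635, -0.001]
force: [0.2, -0.4, 0.4]
width: 40.0
grasp_force: 0.0
```

Run:
```python
from mv import *
go([595,-34.5,88],-.194);print(get_state()['force'])
crop('top',(220,140,310,230),'t3',4.4); crop('side',(220,150,310,240),'s3',4.4)
cv2.imwrite('pics/ts3.png',np.hstack([cv2.imread('pics/t3.png'),cv2.imread('pics/s3.png')]))
```

```text
offset [0.2, 1.7, 48.5] turn [-0.001, 0.001, -0.002] yaw now -0.196 pos [593.4 -34.3 136.5]
[ 0.1956267  -0.43766342  0.40214738]
```

View pics/ts3.png

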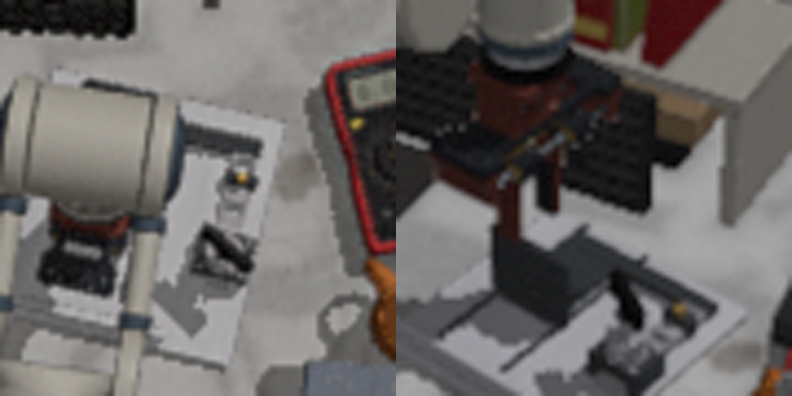

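>>> apply_moves(increments=[{"offset": [0,1.5,20],"turn": [0,0,0],"fingers": 40},{"offset": [0,1.5,38],"turn": [0,0,0],"fingers": 40},{"offset": [0,1.5,48],"turn": [0,0,0],"fingers": 40},{"offset": [0,1.5,48],"turn": [0,0,0],"fingers": 25},{"offset": [0,1.5,48],"turn": [0,0,0],"fingers": 6},{"offset": [0,1.5,48],"turn": [0,0,0],"fingers": 6},{"offset": [0,1.5,48],"turn": [0,0,0],"fingers": 6}], force=15)

```text
t: 9.43
eef_pos: [595.6, -34.1, 90.3]
tcp_rot: [0.0, 0.772, 0.635, 0.0]
force: [-0.8, -0.6, 2.0]
width: 10.3
grasp_force: 15.0
```

>>> apply_moves(increments=[{"offset": [0,-8,0],"turn": [0,0,0],"fingers": 6},{"offset": [0,-16,0],"turn": [0,0,0],"fingers": 6},{"offset": [0,-24,0],"turn": [0,0,0],"fingers": 6},{"offset": [0,-32,0],"turn": [0,0,0],"fingers": 6},{"offset": [0,-37,0],"turn": [0,0,0],"fingers": 6},{"offset": [0,-39,0],"turn": [0,0,0],"fingers": 6},{"offset": [0,-41,0],"turn": [0,0,0],"fingers": 6},{"offset": [0,-41,0],"turn": [0,0,0],"fingers": 6}])

```text
t: 10.42
eef_pos: [554.8, -25.8, 90.3]
tcp_rot: [0.0, 0.772, 0.635, 0.0]
force: [1.2, 1.5, 6.8]
width: 10.2
grasp_force: 15.0
```

>>> apply_moves(increments=[{"offset": [0,-1.5,0],"turn": [0,0,0],"fingers": 6},{"offset": [0,-3,0],"turn": [0,0,0],"fingers": 6},{"offset": [0,-4,0],"turn": [0,0,0],"fingers": 6},{"offset": [0,-4,0],"turn": [0,0,0],"fingers": 6}])

```text
t: 10.92
eef_pos: [551.0, -25.1, 90.3]
tcp_rot: [0.0, 0.772, 0.635, 0.001]
force: [1.6, 1.6, 6.3]
width: 9.9
grasp_force: 15.0
```

>>> apply_moves(increments=[{"offset": [0,-1.5,0],"turn": [0,0,0],"fingers": 6},{"offset": [0,-3,0],"turn": [0,0,0],"fingers": 6},{"offset": [0,-4,0],"turn": [0,0,0],"fingers": 6},{"offset": [0,-4,0],"turn": [0,0,0],"fingers": 6}])

```text
t: 11.42
eef_pos: [549.2, -24.7, 90.3]
tcp_rot: [0.002, 0.772, 0.635, 0.002]
force: [12.3, 0.3, -0.5]
width: 10.0
grasp_force: 15.0
```

>>> apply_moves(increments=[{"offset": [0,0,0],"turn": [0,0,0],"fingers": 20},{"offset": [0,1,0],"turn": [0,0,0],"fingers": 40},{"offset": [0,2,0],"turn": [0,0,0],"fingers": 40},{"offset": [0,2,-30],"turn": [0,0,0],"fingers": 40},{"offset": [0,2,-65],"turn": [0,0,0],"fingers": 50},{"offset": [0,2,-65],"turn": [0,0,0],"fingers": 50},{"offset": [0,2,-65],"turn": [0,0,0],"fingers": 50}])

```text
t: 12.3
eef_pos: [548.7, -25.0, 153.3]
tcp_rot: [-0.001, 0.772, 0.635, -0.001]
force: [-0.8, -0.1, -0.2]
width: 49.8
grasp_force: 0.0
```

Run:
```python
from mv import *
go([559.8,-149.5,150],-.71)
```

```text
offset [-120.0, 34.9, 3.2] turn [-0.001, 0.001, 0.516] yaw now -0.194 pos [548.7 -25.  153.3]
```

>>> apply_moves(increments=[{"offset": [-40,12,3],"turn": [0,0,0.17],"fingers": 50},{"offset": [-80,24,3],"turn": [0,0,0.34],"fingers": 50},{"offset": [-120,35,3],"turn": [0,0,0.516],"fingers": 50},{"offset": [-120,35,3],"turn": [0,0,0.516],"fingers": 50},{"offset": [-120,35,3],"turn": [0,0,0.516],"fingers": 50}])

```text
t: 12.92
eef_pos: [559.7, -148.9, 149.8]
tcp_rot: [-0.001, 0.908, 0.418, -0.001]
force: [0.1, 0.5, 0.3]
width: 50.0
grasp_force: 0.0
```

Run:
```python
from mv import *
go([559.5,-149.5,109],-.71)
```

```text
offset [-0.6, 0.3, 40.8] turn [-0.003, 0.001, 0.001] yaw now -0.709 pos [ 559.7 -148.9  149.8]
```

>>> apply_moves(increments=[{"offset": [0,0,20],"turn": [0,0,0],"fingers": 50},{"offset": [0,0,36],"turn": [0,0,0],"fingers": 50},{"offset": [0,0,41],"turn": [0,0,0],"fingers": 50},{"offset": [0,0,41],"turn": [0,0,0],"fingers": 25},{"offset": [0,0,41],"turn": [0,0,0],"fingers": 8},{"offset": [0,0,41],"turn": [0,0,0],"fingers": 8},{"offset": [0,0,41],"turn": [0,0,0],"fingers": 8}], force=40)

```text
t: 13.8
eef_pos: [560.3, -149.4, 110.9]
tcp_rot: [-0.0, 0.909, 0.417, 0.0]
force: [-6.8, 5.3, 4.1]
width: 13.6
grasp_force: 4.4
```

>>> apply_moves(increments=[{"offset": [0,0,-2],"turn": [0,0,0],"fingers": 8},{"offset": [0,0,-4.5],"turn": [0,0,0],"fingers": 8},{"offset": [0,0,-4.5],"turn": [0,0,0],"fingers": 8}])

```text
t: 14.18
eef_pos: [559.6, -148.8, 113.7]
tcp_rot: [-0.001, 0.909, 0.417, -0.001]
force: [-2.6, 4.1, -6.8]
width: 11.7
grasp_force: 40.0
```

>>> apply_moves(increments=[{"offset": [0,0,-0.8],"turn": [0,0,0],"fingers": 8},{"offset": [0,0,-0.8],"turn": [0,0,0.17],"fingers": 8},{"offset": [0,0,-0.8],"turn": [0,0,0.34],"fingers": 8},{"offset": [0,0,-0.8],"turn": [0,0,0.51],"fingers": 8},{"offset": [0,0,-0.8],"turn": [0,0,0.68],"fingers": 8},{"offset": [0,0,-0.8],"turn": [0,0,0.85],"fingers": 8},{"offset": [0,0,-0.8],"turn": [0,0,1.0],"fingers": 8},{"offset": [0,0,-0.8],"turn": [0,0,1.06],"fingers": 8},{"offset": [0,0,-0.8],"turn": [0,0,1.06],"fingers": 8}])

```text
t: 15.3
eef_pos: [559.7, -149.3, 114.9]
tcp_rot: [-0.0, 0.995, -0.099, -0.001]
force: [-3.4, 4.5, -7.4]
width: 12.1
grasp_force: 40.0
```

Run:
```python
from mv import *
go([559.3,-149.2,95.3],-1.765);print(get_state()['force'],get_state()['moment'])
```

```text
offset [-0.3, 0.0, 19.6] turn [-0.0, 0.002, -0.004] yaw now -1.769 pos [ 559.7 -149.3  114.9]
[-3.36127059  4.53373495 -7.44398431] [0.70113424 0.8151742  0.02239194]
```

>>> apply_moves(increments=[{"offset": [-0.5,0,6],"turn": [0,0,0],"fingers": 8},{"offset": [-0.5,0,11],"turn": [0,0,0],"fingers": 8},{"offset": [-0.5,0,16],"turn": [0,0,0],"fingers": 8},{"offset": [-0.5,0,20],"turn": [0,0,0],"fingers": 8},{"offset": [-0.5,0,20],"turn": [0,0,0],"fingers": 8}])

```text
t: 15.92
eef_pos: [559.8, -149.2, 97.2]
tcp_rot: [-0.0, 0.995, -0.099, 0.0]
force: [-5.5, 5.2, 1.5]
width: 11.4
grasp_force: 40.0
```

>>> apply_moves(increments=[{"offset": [0,0,-1],"turn": [0,0,0],"fingers": 30},{"offset": [0,0,-1],"turn": [0,0,0],"fingers": 50},{"offset": [0,0,-1],"turn": [0,0,0],"fingers": 50},{"offset": [0,0,-30],"turn": [0,0,0],"fingers": 50},{"offset": [0,0,-70],"turn": [0,0,0],"fingers": 50},{"offset": [-60,-60,-130],"turn": [0,0,-0.17],"fingers": 50},{"offset": [-100,-120,-160],"turn": [0,0,-0.34],"fingers": 50},{"offset": [-130,-180,-170],"turn": [0,0,-0.51],"fingers": 50},{"offset": [-160,-240,-170],"turn": [0,0,-0.68],"fingers": 50},{"offset": [-160,-300,-170],"turn": [0,0,-0.85],"fingers": 50}])

```text
t: 17.18
eef_pos: [464.9, 122.2, 263.6]
tcp_rot: [0.0, 0.947, 0.322, 0.002]
force: [0.6, -0.5, 0.5]
width: 50.0
grasp_force: 0.0
```

```bash
cat > m2.py <<'E'
from fit import *
for c in("top","side"): read_camera(c)
S=(594.5,-70.5,-.194)
for x in(-59.3,):
    for c in('top','side'): print(c,proj(c,pose(np.array([[x+5,35,88.],[-20,-85,96]]),*S)))
for b in(20,35,45):
    pass
hn=lambda v:pose(np.vstack([box(-45,45,-65,65,0,6),box(-5.5,5.5,-74+v[3],74+v[3],6,106)]),*v[:3])
st=lambda v:pose(np.vstack([box(-120,120,-115,115,0,12),box(-110,-100,-50,115,0,28),box(-59,-49,-10,80,0,88)]),*v)
try: print('stand',fit(st,{c:obs(c,["stand"],[600,-75,20]) for c in('top','side')},[594,-72,-.19],[8,8,.04]))
except Exception as e: print(e)
print('hold',fit(hn,{c:obs(c,["holder","notebook"],[482,292,50],25) for c in('top','side')},[482,292,.13,0],[8,8,.06,6]))
E
python3 m2.py
python3 - <<'E'
from h import *
crop('top',(130,150,310,240),'t4',4.4);crop('side',(130,170,310,270),'s4',4.4)
a,b=cv2.imread('pics/t4.png'),cv2.imread('pics/s4.png');v=np.vstack([a,b]);print(v.shape);cv2.imwrite('pics/ts4.png',cv2.resize(v,None,fx=.71,fy=.71,interpolation=cv2.INTER_AREA))
E
```

```text
top [[239.7161782  198.33487118]
 [270.97164656 196.46381283]]
side [[241.74872234 211.05983211]
 [272.3022278  218.27648759]]
top stand 0.81 3094
side stand 0.73 2437
stand (array([ 5.94125682e+02, -7.21204264e+01, -1.88722981e-01]), np.float64(0.08133934953523268))
top holder 0.63 214
top notebook 0.41 86
side holder 0.6 419
side notebook 0.57 528
hold (array([4.80629926e+02, 2.96117185e+02, 1.22829330e-01, 2.33920430e+00]), np.float64(1.1164006569116616))
(836, 792, 3)
```

View pics/ts4.png

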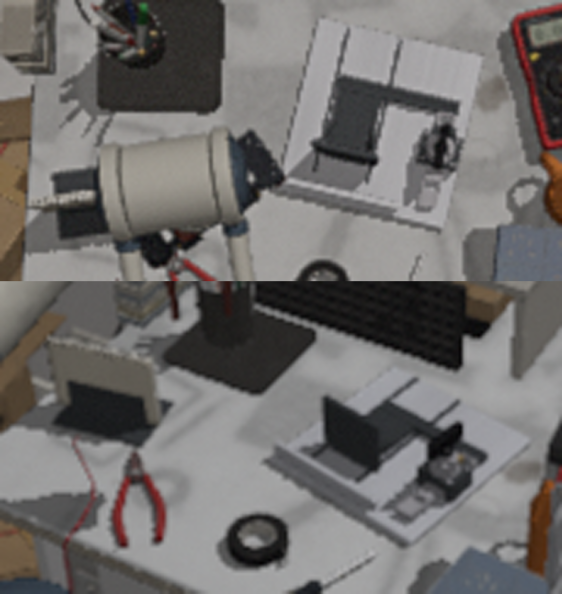

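Run:
```python
from mv import *
c=np.array([(48,262),(172,247),(180,328),(58,345)])/4+[135,140]-.4
w=back('top',c,6);print(w[:,:2].round(),w.mean(0).round(1))
n=np.array([(20,302),(178,285)])/4+[135,140]-.4
w=back('top',n,111);print('nb top',w[:,:2].round(),w.mean(0).round(1),np.arctan2(*(w[0]-w[1])[1::-1])-np.pi/2)
# side: notebook top corners in s1 (4.7x)
s=np.array([(50,182),(212,212)])/4.7+[135,150]-.4
w=back('side',s,111);print('side nb',w[:,:2].round(),w.mean(0).round(1),np.arctan2(*(w[0]-w[1])[1::-1])-np.pi/2)
s=np.array([(60,303),(190,342),(240,275)])/4.7+[135,150]-.4
print('side foot',back('side',s,6)[:,:2].round())
print(get_state()['joints'].round(2))
```

```text
[[516. 362.]
 [535. 234.]
 [451. 222.]
 [430. 347.]] [483.2 291.3   6. ]
nb top [[468. 363.]
 [489. 210.]] [478.6 286.4 111. ] 0.1378807348365485
side nb [[462. 363.]
 [494. 220.]] [477.8 291.1 111. ] 0.22133792978678546
side foot [[433. 348.]
 [445. 220.]
 [537. 235.]]
[ 0.18 -0.23  1.51 -0.    1.86  1.1 ]
```

Run:
```python
import cv2,numpy as np
a=cv2.imread('pics/top0.png');b=cv2.imread('pics/side0.png')
f=512/800
def c(im,l,t,r,bb): return cv2.resize(im[int(t/f):int(bb/f),int(l/f):int(r/f)],(400,400))
cv2.imwrite('pics/left.png',np.hstack([c(a,90,140,190,240),c(b,90,140,190,240)]))
```

```text
(no output)
```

View pics/left.png

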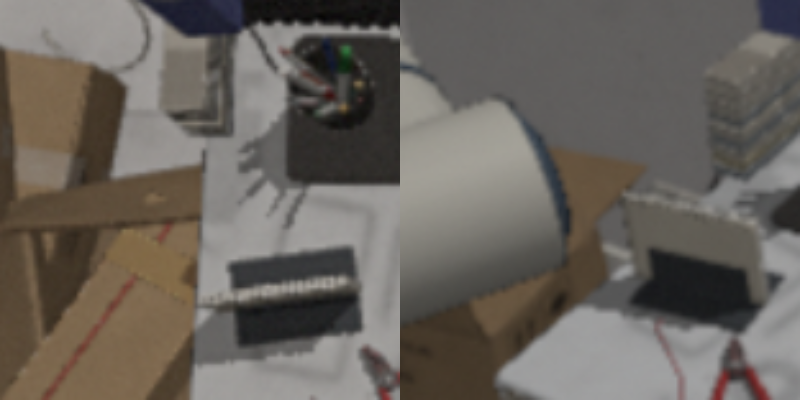

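Run:
```python
from mv import *
for z in range(-100,301,40): print(z,back('top',[[140.7,178.0],[139.3,214]],z)[:,:2].round().tolist(),back('side',[[151,181]],z)[0,:2].round().tolist())
go([474,348,150],.14)
```

```text
-100 [[642.0, 419.0], [484.0, 416.0]] [721.0, 583.0]
-60 [[637.0, 409.0], [481.0, 406.0]] [681.0, 543.0]
-20 [[632.0, 399.0], [479.0, 396.0]] [641.0, 503.0]
20 [[626.0, 389.0], [477.0, 387.0]] [601.0, 464.0]
60 [[621.0, 380.0], [475.0, 377.0]] [562.0, 424.0]
100 [[616.0, 370.0], [473.0, 367.0]] [522.0, 385.0]
140 [[611.0, 360.0], [471.0, 358.0]] [482.0, 345.0]
180 [[605.0, 351.0], [468.0, 348.0]] [442.0, 305.0]
220 [[600.0, 341.0], [466.0, 338.0]] [402.0, 266.0]
260 [[595.0, 331.0], [464.0, 328.0]] [362.0, 226.0]
300 [[590.0, 321.0], [462.0, 319.0]] [322.0, 187.0]
offset [144.6, -177.2, 111.4] turn [-0.0, 0.0, -1.063] yaw now -0.923 pos [465.7 119.5 261.5]
```

>>> apply_moves(increments=[{"offset": [25,-30,10],"turn": [0,0,-0.17],"fingers": 50},{"offset": [50,-60,20],"turn": [0,0,-0.34],"fingers": 50},{"offset": [75,-90,40],"turn": [0,0,-0.51],"fingers": 50},{"offset": [100,-120,60],"turn": [0,0,-0.68],"fingers": 50},{"offset": [125,-150,80],"turn": [0,0,-0.85],"fingers": 50},{"offset": [145,-177,95],"turn": [0,0,-1.0],"fingers": 50},{"offset": [145,-177,105],"turn": [0,0,-1.063],"fingers": 50},{"offset": [145,-177,105],"turn": [0,0,-1.063],"fingers": 50}])

```text
t: 18.68
eef_pos: [473.5, 348.7, 155.2]
tcp_rot: [-0.0, 0.655, 0.755, -0.001]
force: [0.3, 0.0, 0.3]
width: 50.3
grasp_force: 0.0
```

Run:
```python
from mv import *
go([474,348,86],.14)
crop('side',(130,165,210,235),'s5',6)
```

```text
offset [-0.6, 0.5, 69.2] turn [-0.002, 0.001, 0.001] yaw now 0.141 pos [473.5 348.7 155.2]
```

View pics/s5.png

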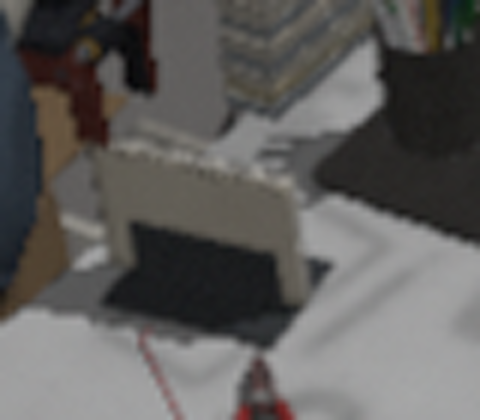

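Run:
```python
from mv import *
P=[[473.5,348.7,109],[473.5,348.7,130],[471.5,363,109],[491,216,109],[473.5-22,346,130]]
print(((proj('side',P)-[130,165]+.5)*6).round())
```

```text
[[123. 142.]
 [118. 116.]
 [104. 137.]
 [303. 188.]
 [100. 135.]]
```

>>> apply_moves(increments=[{"offset": [0,0,25],"turn": [0,0,0],"fingers": 50},{"offset": [0,0,45],"turn": [0,0,0],"fingers": 50},{"offset": [0,0,60],"turn": [0,0,0],"fingers": 50},{"offset": [0,0,69],"turn": [0,0,0],"fingers": 50},{"offset": [0,0,69],"turn": [0,0,0],"fingers": 30},{"offset": [0,0,69],"turn": [0,0,0],"fingers": 20},{"offset": [0,0,69],"turn": [0,0,0],"fingers": 14},{"offset": [0,0,69],"turn": [0,0,0],"fingers": 7},{"offset": [0,0,69],"turn": [0,0,0],"fingers": 7},{"offset": [0,0,69],"turn": [0,0,0],"fingers": 7}], force=15)

```text
t: 19.98
eef_pos: [473.7, 349.6, 88.1]
tcp_rot: [0.0, 0.655, 0.756, 0.0]
force: [0.0, 0.7, 2.9]
width: 10.8
grasp_force: 15.0
```

>>> apply_moves(increments=[{"offset": [0,0,-5],"turn": [0,0,0],"fingers": 7},{"offset": [0,0,-20],"turn": [0,0,0],"fingers": 7},{"offset": [0,0,-45],"turn": [0,0,0],"fingers": 7},{"offset": [0,0,-75],"turn": [0,0,0],"fingers": 7},{"offset": [0,0,-105],"turn": [0,0,0],"fingers": 7},{"offset": [0,0,-105],"turn": [0,0,0],"fingers": 7},{"offset": [0,0,-105],"turn": [0,0,0],"fingers": 7}], force=30)

```text
t: 20.85
eef_pos: [473.3, 349.3, 191.7]
tcp_rot: [-0.0, 0.655, 0.756, -0.001]
force: [-0.6, 0.4, -1.4]
width: 10.6
grasp_force: 30.0
```

```bash
cat >> mv.py <<'E'
ST=(595.3,-69.7,-.19)
def gs(x,y,z,th):
    c,s=np.cos(ST[2]),np.sin(ST[2])
    go([ST[0]+c*x-s*y,ST[1]+s*x+c*y,z],ST[2],tilt=[-s*th,c*th,0])
E
python3 - <<'E'
from mv import *
gs(-67.5,95,190,0);gs(-67.5,95,170,.30);print(get_state()['force'],get_state()['width'])
E
```

```text
offset [-320.3, 28.3, 1.8] turn [-0.001, 0.001, 0.333] yaw now 0.143 pos [473.3 349.3 191.7]
offset [-320.3, 28.3, 21.8] turn [0.296, 0.051, 0.33] yaw now 0.143 pos [473.3 349.3 191.7]
[-0.61441003  0.40895086 -1.39521081] 10.563291972150502
```

>>> apply_moves(increments=[{"offset": [-20,2,0],"turn": [0,0,0.03],"fingers": 7},{"offset": [-60,5,0],"turn": [0.05,0.01,0.06],"fingers": 7},{"offset": [-100,9,0],"turn": [0.1,0.017,0.1],"fingers": 7},{"offset": [-145,13,0],"turn": [0.15,0.026,0.16],"fingers": 7},{"offset": [-190,17,0],"turn": [0.2,0.034,0.22],"fingers": 7},{"offset": [-235,21,0],"turn": [0.25,0.043,0.28],"fingers": 7},{"offset": [-275,24,2],"turn": [0.296,0.051,0.33],"fingers": 7},{"offset": [-305,27,2],"turn": [0.296,0.051,0.33],"fingers": 7},{"offset": [-320,28,2],"turn": [0.296,0.051,0.33],"fingers": 7},{"offset": [-320,28,2],"turn": [0.296,0.051,0.33],"fingers": 7},{"offset": [-320,28,2],"turn": [0.296,0.051,0.33],"fingers": 7}])

```text
t: 22.22
eef_pos: [546.5, 37.6, 190.7]
tcp_rot: [-0.115, 0.762, 0.63, -0.094]
force: [-0.6, 0.0, -1.4]
width: 10.4
grasp_force: 30.0
```

Run:
```python
from mv import *
gs(-67.5,95,110,.30)
crop('side',(190,150,310,270),'s6',5)
c=lambda P:((proj('side',P)-[190,150]+.5)*5).round().tolist()
s=get_state();w=s['tcp_rot'];Rc=R.from_quat([w[1],w[2],w[3],w[0]])
print(c([s['eef_pos']+Rc.apply(v) for v in([-14,-5.5,82],[134,-5.5,82],[-14,-5.5,-21],[134,-5.5,-21])]),Rc.as_matrix().round(2).tolist())
```

```text
offset [-1.3, 24.4, 76.9] turn [0.001, -0.001, 0.002] yaw now -0.188 pos [546.5  37.6 190.7]
[[174.0, 283.0], [35.0, 206.0], [197.0, 159.0], [53.0, 85.0]] [[0.19, 0.94, -0.29], [0.98, -0.18, 0.06], [0.0, -0.29, -0.96]]
```

View pics/s6.png

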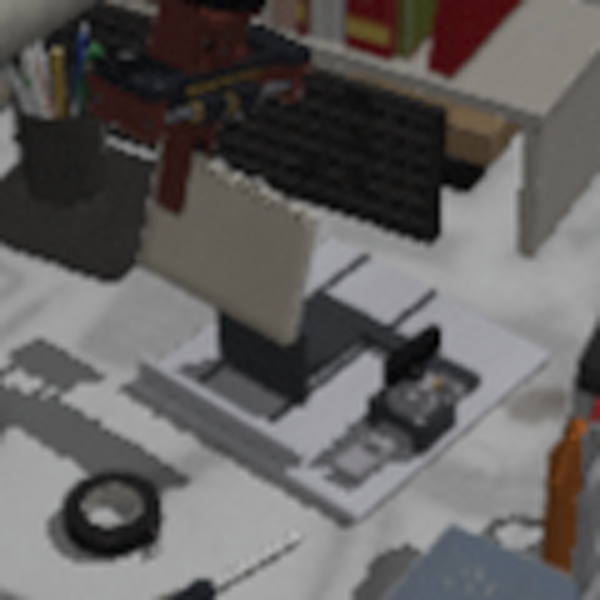

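>>> apply_moves(increments=[{"offset": [-1,6,20],"turn": [0,0,0],"fingers": 7},{"offset": [-1,12,40],"turn": [0,0,0],"fingers": 7},{"offset": [-1,18,58],"turn": [0,0,0],"fingers": 7},{"offset": [-1,22,70],"turn": [0,0,0],"fingers": 7},{"offset": [-1,25,79],"turn": [0,0,0],"fingers": 7},{"offset": [-1,27.5,86],"turn": [0,0,0],"fingers": 7},{"offset": [-1,27.7,87.7],"turn": [0,0,0],"fingers": 7},{"offset": [-1,27.7,87.7],"turn": [0,0,0],"fingers": 7}])

```text
t: 23.28
eef_pos: [547.5, 35.7, 99.1]
tcp_rot: [-0.115, 0.762, 0.63, -0.094]
force: [1.3, 1.1, -1.6]
width: 10.3
grasp_force: 30.0
```

Run:
```python
from mv import *
gs(-67.5,95,92,.30);gs(-67.5,95,92,.35);print(get_state()['moment'])
```

```text
offset [0.5, 1.5, 6.9] turn [0.002, -0.001, 0.001] yaw now -0.189 pos [547.5  35.7  99.1]
offset [0.5, 1.5, 6.9] turn [0.052, -0.001, 0.001] yaw now -0.189 pos [547.5  35.7  99.1]
[-0.00558116 -0.11008117  0.00583551]
```

Not in contact yet; lower gently.

>>> apply_moves(increments=[{"offset": [0,0.9,3],"turn": [0,0,0],"fingers": 7},{"offset": [0,1.5,5],"turn": [0,0,0],"fingers": 7},{"offset": [0,1.8,6.5],"turn": [0,0,0],"fingers": 7},{"offset": [0,1.8,6.5],"turn": [0,0,0],"fingers": 7}])

```text
t: 23.78
eef_pos: [547.2, 35.8, 92.1]
tcp_rot: [-0.115, 0.762, 0.63, -0.094]
force: [-0.5, 0.5, -0.6]
width: 10.4
grasp_force: 30.0
```

>>> apply_moves(increments=[{"offset": [0,0.3,1],"turn": [0,0,0],"fingers": 7},{"offset": [0,0.6,2],"turn": [0,0,0],"fingers": 7},{"offset": [0,0.6,2],"turn": [0,0,0],"fingers": 7}])

```text
t: 24.15
eef_pos: [547.2, 35.9, 91.9]
tcp_rot: [-0.115, 0.762, 0.63, -0.094]
force: [-2.3, 0.4, 7.9]
width: 10.7
grasp_force: 30.0
```

>>> apply_moves(increments=[{"offset": [0,-0.5,-1.4],"turn": [0,0,0],"fingers": 7},{"offset": [0,-1.9,-1.0],"turn": [0,0,0],"fingers": 7},{"offset": [0,-3.3,-0.5],"turn": [0,0,0],"fingers": 7},{"offset": [0,-3.3,-0.5],"turn": [0,0,0],"fingers": 7}])

```text
t: 24.65
eef_pos: [544.7, 36.2, 92.0]
tcp_rot: [-0.114, 0.762, 0.63, -0.094]
force: [3.7, -0.9, 5.6]
width: 10.4
grasp_force: 30.0
```

>>> apply_moves(increments=[{"offset": [0,1,0],"turn": [0.012,0,0],"fingers": 7},{"offset": [0,2,0],"turn": [0.025,0,0],"fingers": 7},{"offset": [0,3.3,0],"turn": [0.04,0,0],"fingers": 7},{"offset": [0,3.3,0],"turn": [0.04,0,0],"fingers": 7}])

```text
t: 25.15
eef_pos: [547.7, 35.7, 91.0]
tcp_rot: [-0.13, 0.76, 0.628, -0.107]
force: [3.3, -0.2, 7.7]
width: 10.2
grasp_force: 30.0
```

>>> apply_moves(increments=[{"offset": [0,0.8,-0.3],"turn": [0.01,0,0],"fingers": 7},{"offset": [0,1.6,-0.5],"turn": [0.02,0,0],"fingers": 7},{"offset": [0,2.5,-0.7],"turn": [0.03,0,0],"fingers": 7},{"offset": [0,2.5,-0.7],"turn": [0.03,0,0],"fingers": 7}])

```text
t: 25.65
eef_pos: [550.0, 35.3, 90.3]
tcp_rot: [-0.142, 0.758, 0.626, -0.116]
force: [2.1, 0.4, 6.4]
width: 10.8
grasp_force: 30.0
```

>>> apply_moves(increments=[{"offset": [0,0.8,-0.5],"turn": [0.01,0,0],"fingers": 7},{"offset": [0,1.6,-0.9],"turn": [0.02,0,0],"fingers": 7},{"offset": [0,1.6,-0.9],"turn": [0.02,0,0],"fingers": 7}])

```text
t: 26.02
eef_pos: [551.2, 34.9, 89.8]
tcp_rot: [-0.15, 0.756, 0.625, -0.123]
force: [0.7, 0.1, 1.7]
width: 10.4
grasp_force: 30.0
```

>>> apply_moves(increments=[{"offset": [0,0,0],"turn": [0,0,0],"fingers": 11},{"offset": [0,0,0],"turn": [0,0,0],"fingers": 13},{"offset": [0,0,0],"turn": [0,0,0],"fingers": 16},{"offset": [0,0,0],"turn": [0,0,0],"fingers": 20},{"offset": [0,0,0],"turn": [0,0,0],"fingers": 30},{"offset": [0,0,0],"turn": [0,0,0],"fingers": 42},{"offset": [0,0,0],"turn": [0,0,0],"fingers": 42}], force=5)

```text
t: 26.9
eef_pos: [551.6, 34.9, 90.5]
tcp_rot: [-0.149, 0.756, 0.625, -0.123]
force: [0.1, -0.9, 0.1]
width: 41.6
grasp_force: 0.0
```

Run:
```python
from mv import *
crop('side',(200,160,300,260),'a',4);crop('top',(205,140,305,240),'b',4)
cv2.imwrite('pics/ab.png',np.hstack([cv2.imread('pics/a.png'),cv2.imread('pics/b.png')]));print(get_state()['force'])
```

```text
[-0.29951271 -0.42347573  0.11863994]
```

View pics/ab.png

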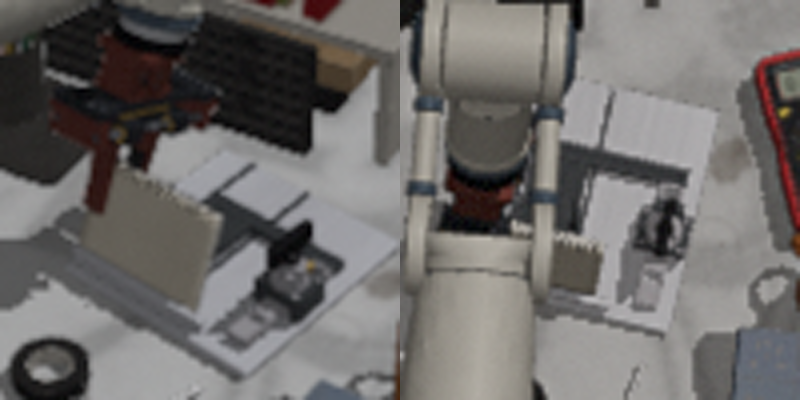

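>>> apply_moves(increments=[{"offset": [0,0,-10],"turn": [0,0,0],"fingers": 42},{"offset": [0,0,-30],"turn": [0,0,0],"fingers": 42},{"offset": [0,0,-60],"turn": [0,0,0],"fingers": 42},{"offset": [0,0,-100],"turn": [0,0,0],"fingers": 42},{"offset": [50,0,-140],"turn": [0,0,0],"fingers": 42},{"offset": [110,-20,-150],"turn": [0,0,0],"fingers": 42},{"offset": [170,-40,-150],"turn": [0,0,0],"fingers": 42},{"offset": [230,-60,-150],"turn": [0,0,0],"fingers": 42},{"offset": [230,-60,-150],"turn": [0,0,0],"fingers": 42}])

```text
t: 28.12
eef_pos: [595.2, 264.6, 253.4]
tcp_rot: [-0.149, 0.754, 0.628, -0.122]
force: [0.8, -0.1, -0.4]
width: 41.6
grasp_force: 0.0
```

Run:
```python
from mv import *
from fit import pose
th=.38;c,s=np.cos(th),np.sin(th)
def nb(y,a,t): # along a, thickness t forward from rear corner
    return [-100+11*c+a*s-t*c, y, 12+a*c+t*s]
P=pose(np.array([nb(y,a,11) for y in(35-74,35+74) for a in(0,103)]),*ST)
o=[]
for cam,(l,t) in(('side',(200,160)),('top',(205,140))):
    im=read_camera(cam)[t:t+100,l:l+100,::-1];im=cv2.resize(im,None,fx=4,fy=4,interpolation=cv2.INTER_CUBIC)
    for q in (proj(cam,P)-[l,t]+.5)*4: cv2.circle(im,tuple(q.astype(int)),2,(0,0,255),-1)
    o.append(im)
cv2.imwrite('pics/fin.png',np.hstack(o))
```

```text
(no output)
```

View pics/fin.png

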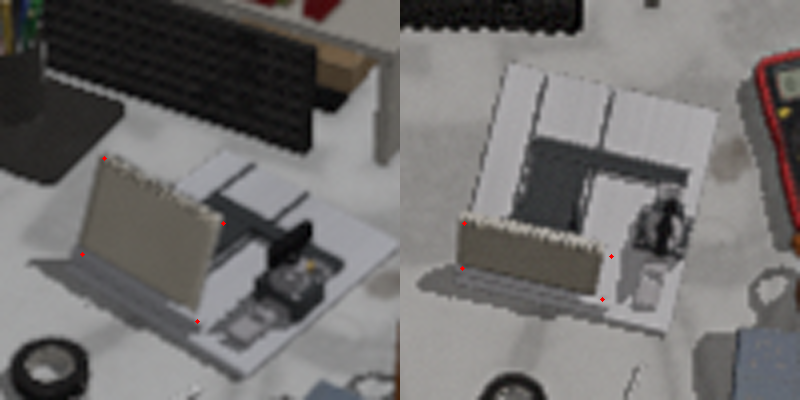

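```bash
python3 -c "
from plant import *
print(sign_off())"
```

```text
the job is handed in; nothing more can be done
None
```

The job is handed in, at about 28 s of the 72 s allowed. The backrest met its stop after about 47 mm and the spring pin dropped back to its home height. The notebook leans squarely against the backrest with its lower edge just behind the front lip, and the arm is clear of everything.

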